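Swing up the counterweighted cover of the tool tray and put the spark plug away

ROBOT

A 6-joint arm with a two-finger parallel gripper is mounted at the origin on a cart in front of the work surface, level with it; the furniture and walls round the work are solid. World frame = base frame: x ahead of the robot, y to its left, z up, the work surface at z = 0. Lengths are in mm, angles in degrees, forces in N, time in s.
With the tool pointing down it reaches from about 350 to 850 mm from the base axis. Payload 8.1 kg.
Tool frame: the origin (TCP) lies where the fingers leave the gripper's body, on its centre line; the fingertips stand 73 mm ahead of it and the grasp point (between the pads) lies 54 mm ahead of it; z points along the fingers, y is the line along which they close (so a half turn about z gives the same grasp; the last joint's range is limited). The gripper opens to 85 mm and grips with 20 to 120 N. Pads are 22 mm wide; open, the fingers measure 114 mm over their backs; the gripper's body (76 mm by 85 mm) begins 54 mm behind the grasp point. The pads swing forward as they close: fully open they stand 13 mm farther back than shut.
Start: joints at [-69.007, 7.471, 85.268, -0, 87.261, -4.893], TCP at [261.971, -539.793, 303.892] pointing down, gripper open.
Joint ranges: [-169.43, 169.43], [-51.17, 129.36], [1.28, 143.12], [-76.62, 256.62], [0, 156.53], [-152.29, 152.29]. Speed limits (degrees/s): [136.94, 136.94, 159.86, 180, 180, 180].

INTERFACE

Orientations are given as [roll, pitch, yaw] about the fixed x, y, z axes, in that order (R = Rz(yaw) Ry(pitch) Rx(roll)).
In Python, from bench import sense, optics, r gives the robot as it stands.
- The arm moves only by the tool servo_tool, never from a script. Its argument "plan" is a list that holds one entry, the list of rows, each a list of 5 numbers: the shift along the world's x, y, z in m, then the turn about the world's z in degrees, then the finger opening in m, from 0 to 0.0854. A call has 1 to 10 rows; each row shifts and turns the commanded pose from where the row before left it; what a row does not reach is not made up. A row lasts 1/10 s, in which the tool goes at most 50 mm and 8.59 degrees, less where a joint would pass 70% of its speed; a pose out of reach is approached as far as the arm can. A call is refused whole if a number of a shift passes 0.05 or a number of a turn 8.59, either way. A call with a gripper value outside its range is refused whole. The fingers move at their own pace and stop on an object; "force" is the grip in N (left out, the last holds). Time passes only in rows, so rows that do not move let the fingers close. It gives the time, the measured TCP pose, the force, the opening and the grip force at its end, in the units of the state.
- sense(): the state, without advancing time (a new reading comes with each control period).
- optics.snapshot(name): name is "scene" or "top" or "wrist"; returns a dict with "frame" (480x640x3 uint8, blue, green, red), "fx", "fy", "cx", "cy" (pixels), "cam_to_world" (4x4, takes a point from camera to world coordinates). Camera axes: x right, y down, z forward; pixel columns grow to the right and rows downward; lengths in mm; the calibration is good to about 2 mm. The wrist camera is an equidistant fisheye: a pixel r from the principal point sees the ray r / f radians off the axis. A picture is of the moment at which its call begins. There is no depth.
- r.hand_in(): hands the job in; it is judged then, once.
The state is a dict: "time": time; "joint_pos": joint angles; "qd": joint speeds; "joint_efforts": joint torques, N m; "tool_pos": TCP position; "tcp_rot": TCP orientation; "ft_force": force on the tool from outside, world axes, zero at the start; "wrist_torque": the same for the moment, N m; "finger_gap": finger opening in mm; "grip_force": force on a finger pad.
Only numpy, scipy, OpenCV 4.12 (cv2) and the standard library are available. Lean on these libraries where they do the work, as an engineer would, in place of code of your own. Each camera call takes 0.05 s, during which the arm holds its last target. There are 200 camera calls.

TASK

Lift the tool tray's counterweighted cover by its handle bar and ease it over its balance point until it settles on its rubber stop; never let it swing or slam, nor wrench it against the stop, and leave it resting open by itself. Then lay the loose spark plug from behind the vice flat and lengthwise on the middle of the red liner in the empty compartment, leaving the other things where they are.

Things in the scene. Friction and masses are not known exactly. Their poses are not given: they have to be found in the camera images.
- tray: Fixed blue tool tray, 166 (x) x 214 (y) x 34 mm, walls 4, floor 5 mm. Origin: centre of its underside; x points from the handle side to the hinge side, y left along the hinge, z up. Three compartments along x at y = -58, 0, 58 mm, 158 mm long; black ribs 10 mm high, 34 mm long at both ends leave each 34 mm wide; the middle is open, room for fingers.
- cover (a joint): Angle of the yellow-framed clear cover, rad: 0 closed, growing as it opens. It falls shut below a balance point between 0.8 and 1.07 and falls on open beyond it, to a stop set differently each time (between 1.48 and 1.88, not given: feel or see it). The hinge is free: let go well short of the stop, it slams (over 1.2 rad/s). Its weight pulls up to 4 N at the handle.
- handle (a point): Middle of the cover's dark steel handle bar: round, 12 mm thick, parallel to the hinge, 96 mm free between its end posts, 35 mm clear of the cover's edge; closed it is at (-124, 0, 44) mm in the tray's frame. Runs on a circle of 213 mm about the hinge; lightly gripped, the bar turns between finger pads. Its z is the cover's normal, up when closed.
- hinge (a point): Fixed point in the middle of the hinge axis (axis along tray y), at (89, 0, 55) mm in the tray's frame. A dark steel counterweight cylinder (34 x 140 mm, part of the cover) stands on two arms above it when closed and swings back and down as the cover opens, until its left arm lands on a black rubber bumper behind the tray.
- stop_foot: Fixed small steel foot behind the tray, origin on the bench under the bumper, at (131, 75, 0) mm in the tray's frame. It carries the black rubber bumper (16 mm ball) on a screw; its height (19 to 38 mm) differs each time and sets where the cover stops. Pressing it with over 100 N (about 15 N at the handle, beyond the cover's own pull) damages it.
- liner: Fixed red liner, 84 x 30 x 1.5 mm, on the floor of the one empty compartment (any of the three). Origin: centre of its underside, 5 mm above the bench; x runs along the compartment as the tray's x, z up.
- plug: Loose grey spark plug, 75 long x 21 x 18 mm high over its hexagon, 45 g, lying on its side on the bench behind the vice, left of the tray; it does not roll. Origin: middle of its length, on its underside; y runs along it, z up. For a grasp it acts as a bar 18 mm wide and 18 mm high. Either end may point either way in the compartment.
- spanner: Small dark combination spanner, 142 x 19 x 8 mm, lying in another compartment; to be left alone.
- marker: Marker pen, 135 x 17 x 16 mm, lying in another compartment; to be left alone.
- bearing: Ball bearing, 47 mm across, 14 mm high, on the bench to the left of the tray; to be left alone.
- threadlock: Small blue bottle with yellow cap, 39 mm across, 106 mm high, standing to the right of the tray; to be left alone.
Not all that is in view belongs to the job. What is shaped like the plug but purple or turquoise is not meant.

How it is judged (in metres and radians):
On the way:
1. the cover rests open on its stop by itself, not touched by the fingers (value of joint cover above 1.4 rad and velocity of joint cover between -0.1 and 0.1 rad/s and contact force between the fingers and tray below 0.3 N), for 0.3 s.
At the end, for the whole second after the job is handed in: The cover stands open on its stop (over 1.4 rad) by itself, and the spark plug lies flat and still on the red liner, within 20 mm of its middle lengthwise and 12 mm sideways, and within 0.2 rad of the compartment's direction (value of joint cover above 1.4 rad and z of plug in the frame of liner between -0.004 and 0.006 m and y of plug in the frame of liner between -0.012 and 0.012 m and x of plug in the frame of liner between -0.02 and 0.02 m and angle between the y axis of plug and the x axis of liner, either way round below 0.2 rad and angle between plug's own z axis and vertical below 0.08 rad and linear speed of plug below 0.02 m/s); the robot touches nothing.
It fails at once if the cover swings freely or slams (faster than 1.2 rad/s) (velocity of joint cover above 1.2 rad/s or velocity of joint cover below -1.2 rad/s).
It fails at once if the open cover is wrenched against its stop (over 100 N on the bumper, some 15 N at the handle) (contact force between stop_foot and tray above 100 N).
It fails at once if a bystander is disturbed (spanner, marker or bearing moved over 30 mm, bottle moved over 30 mm or tipped) (distance of any of spanner, marker, bearing, threadlock from where it was at the start of the episode above 0.03 m or angle between threadlock's own z axis and vertical above 0.3 rad).
It also fails if it takes over 72 s, if anything falls off the work surface, if the arm or the gripper's body presses on something with over 40 N, if the wrist force passes 120 N, or if a joint passes its speed limit or range.

## Working session

There is one attempt and no reset: what is moved stays moved. The work goes in short steps, Python scripts to look and compute and a tool call to move; the robot and the scene stay as the last step left them, time stands still between calls to the robot, and variables do not carry over. Pictures are saved under pics/ and viewed, at most 13 in all, crops included, and the job is handed in when it is done.

Besides the shell and the picture viewer there is one more tool, called after "Emit:" as name([rows], argument=value, ...), one row to a line, values as JSON. servo_tool: Moves the arm, as the interface text tells. Its arguments: {"type":"object","properties":{"plan":{"type":"array"},"force":{"type":"number"}},"required":["plan"]}

```bash
mkdir -p pics; ls; cat > h.py <<'E'
import numpy as np, cv2
from bench import sense, optics, r
def snap(n,f=None):
    s=optics.snapshot(n)
    if f: cv2.imwrite('pics/'+f,s['frame'])
    return s
def ray(s,u,v):
    T=np.array(s['cam_to_world']); d=np.array([(u-s['cx'])/s['fx'],(v-s['cy'])/s['fy'],1.])
    return T[:3,3],T[:3,:3]@d
def onz(s,u,v,z):
    o,d=ray(s,u,v); return (o+d*(z-o[2])/d[2]).round(1)
def proj(s,p):
    T=np.array(s['cam_to_world']); q=T[:3,:3].T@(np.array(p,float)-T[:3,3]); return (s['fx']*q[0]/q[2]+s['cx'],s['fy']*q[1]/q[2]+s['cy'])
E
python3 - <<'E'
from h import *
a=snap('scene','scene.png');b=snap('top','top.png')
for s in(a,b):print(s['fx'],s['fy'],s['cx'],s['cy'],np.array(s['cam_to_world']).round(3).tolist())
print(sense())
E
```

```text
pics
611.4325427125082 611.4325427125082 316.98488430769424 249.73840724004896 [[0.812, -0.361, 0.458, -233.25], [-0.583, -0.525, 0.62, -1179.581], [0.016, -0.771, -0.637, 1175.89], [0.0, 0.0, 0.0, 1.0]]
467.3827014842521 467.3827014842521 325.6708880398144 238.6131269808618 [[-0.026, -0.989, 0.146, 398.821], [-1.0, 0.027, 0.006, -115.181], [-0.01, -0.146, -0.989, 1070.501], [0.0, 0.0, 0.0, 1.0]]
{'time': 0.1, 'joint_pos': array([-6.90065574e+01,  7.51266915e+00,  8.53251994e+01,  2.62280874e-04,
        8.72599801e+01, -4.89074407e+00]), 'qd': array([-0.01124009, -0.07079653, -0.14936589, -0.02849905,  0.01977379,
        0.04074545]), 'joint_efforts': array([ 1.31606859e-03, -5.70952785e+01, -5.01940048e+01, -2.19389549e-04,
        8.17381806e-03, -9.34114269e-05]), 'tool_pos': array([ 261.83882259, -539.43060237,  302.90882765]), 'tcp_rot': array([-1.79902530e+02, -8.60318717e-03,  2.58841666e+01]), 'ft_force': array([ 0.10072962, -0.67929233,  0.38947927]), 'wrist_torque': array([ 0.00584754, -0.02448533, -0.02160411]), 'grip_force': 0.0, 'finger_gap': 85.35306646900024}
```

View pics/scene.png

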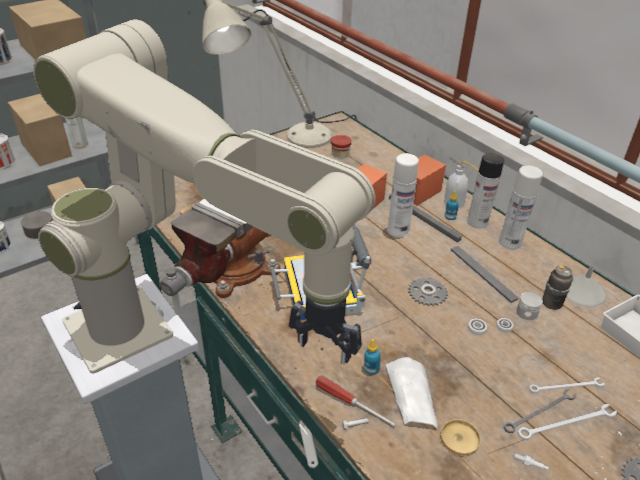

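View pics/top.png

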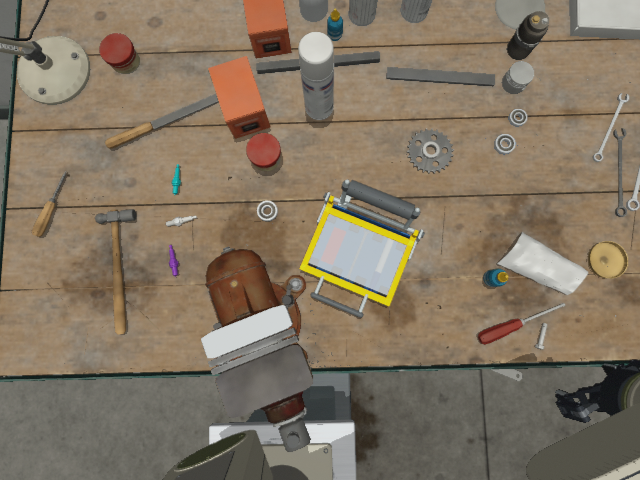

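The top view shows the tray at about (360,250), with its handle bar at (315,295)–(362,313) and the counterweight at (380,198). Three things are plug-shaped: grey (182,221), purple (173,260) and turquoise (177,179). There is also a light plug-like item at (530,461) in the scene view, to the right of the tray. The grey one at (182,221), behind the vice and left of the tray, fits the description. I'll confirm it in a crop.

```bash
python3 - <<'E'
from h import *
s=snap('top');im=s['frame']
c1=cv2.resize(im[165:325,280:440],(600,600),interpolation=cv2.INTER_CUBIC);c2=cv2.resize(im[165:285,150:206],(200,430),interpolation=cv2.INTER_CUBIC)
o=np.zeros((600,800,3),np.uint8);o[:,:600]=c1;o[:430,600:]=c2;cv2.imwrite('pics/crop.png',o)
hsv=cv2.cvtColor(im,cv2.COLOR_BGR2HSV)
m=cv2.inRange(hsv,(22,150,150),(33,255,255));m[:,:290]=0;m[:,440:]=0;m[:170]=0;m[330:]=0
p=cv2.findNonZero(m);rc=cv2.minAreaRect(p);print(rc)
for q in cv2.boxPoints(rc):print(q,onz(s,*q,50))
# plug
g=im[205:240,155:210].astype(int);mm=((g.min(2)>130)&(g.max(2)-g.min(2)<45)).astype(np.uint8)
n,l,st,ce=cv2.connectedComponentsWithStats(mm);i=1+st[1:,4].argmax();pp=np.argwhere(l==i)[:,::-1]+[155,205]
rc=cv2.minAreaRect(pp.astype(np.float32));print(rc,st[i]);
for q in cv2.boxPoints(rc):print(q,onz(s,*q,9))
print('handle',onz(s,315,294,44),onz(s,362,313,44),'cw',onz(s,343,185,110),onz(s,417,214,110))
E
```

```text
((359.35797119140625, 249.94082641601562), (98.0, 81.15385437011719), 22.61986541748047)
[298.5207 268.5503] [485.1 -47.8  50. ]
[329.7337  193.63904] [ 651.2 -120.6   50. ]
[420.19525 231.33136] [ 560.3 -317.9   50. ]
[388.98224 306.2426 ] [ 398.5 -241.6   50. ]
((180.7113494873047, 219.3505096435547), (8.122769355773926, 30.663454055786133), 66.03750610351562) [ 11  10  31  11 151]
[165.05154 221.86598] [605.1 262.3   9. ]
[193.07217 209.41237] [632.7 197.7   9. ]
[196.37115 216.83504] [615.  189.8   9. ]
[168.35052 229.28865] [587.4 254.2   9. ]
handle [429.1 -82.4  44. ] [ 385.5 -183.3   44. ] cw [ 654.3 -148.8  110. ] [ 587.6 -301.3  110. ]
```

View pics/crop.png

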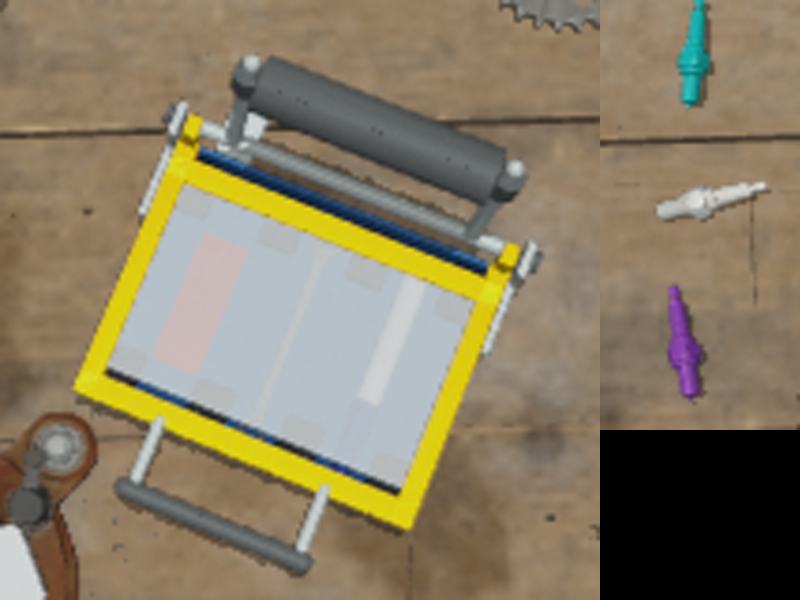

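The crop confirms it: the grey plug is the middle one at top pixel (181,220), and the other two are purple and turquoise. The red liner is in the left compartment (y = +58), the spanner is in the middle and the marker on the right. The tray's yaw is about -23.5° and the handle is at about (407,-133). I'll move above the handle.

Emit:
servo_tool([
  [[0.0145, 0.0407, 0, 4.06, 0.026], [0.0145, 0.0407, 0, 4.06, 0.026], [0.0145, 0.0407, 0, 4.06, 0.026], [0.0145, 0.0407, 0, 4.06, 0.026], [0.0145, 0.0407, 0, 4.06, 0.026], [0.0145, 0.0407, 0, 4.06, 0.026], [0.0145, 0.0407, -0.02, 4.06, 0.026], [0.0145, 0.0407, -0.03, 4.06, 0.026], [0.0145, 0.0407, -0.03, 4.06, 0.026], [0.0145, 0.0407, -0.02, 4.06, 0.026]],
], force=20)

```text
time: 1.15
tool_pos: [405.0, -134.9, 204.9]
tcp_rot: [-179.9, 0.0, 66.6]
ft_force: [0.8, 0.2, -0.6]
finger_gap: 25.9
grip_force: 0.0
```

```bash
python3 - <<'E'
from h import *
a=snap('wrist','w1.png');t=sense();print(t['tool_pos'],t['tcp_rot'],t['finger_gap'],t['time'],a['fx'],a['cx'],a['cy'],np.array(a['cam_to_world']).round(3).tolist())
b=snap('top');
for q in [(166,224.2),(196.8,217.2)]:print(onz(b,*q,9))
b=snap('scene','s2.png')
E
```

```text
[ 405.13652702 -129.05155148  201.63163702] [-179.63893828   -0.2304127    67.04074411] 26.085965977319432 1.2 371.64829954431775 315.59419659323146 237.23198185553497 [[0.918, -0.377, -0.124, 436.635], [-0.397, -0.874, -0.28, -63.103], [-0.003, 0.307, -0.952, 274.634], [0.0, 0.0, 0.0, 1.0]]
[599.5 260.    9. ]
[614.1 188.8   9. ]
```

View pics/w1.png

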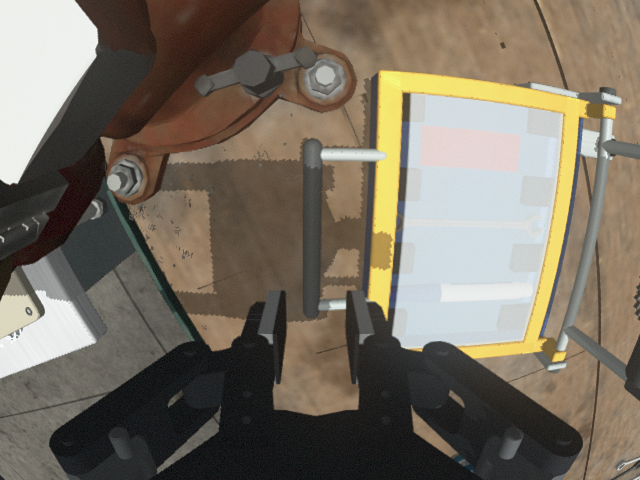

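The wrist view shows the bar from (312,147) to (312,310), with the fingers slightly right of it and beyond its lower end in the image. The liner is at (470,149). I'll cast these to positions.

```bash
cat >> h.py <<'E'
def wz(s,u,v,z):
    T=np.array(s['cam_to_world']); d=np.array([u-s['cx'],v-s['cy']]);r_=np.hypot(*d);th=r_/s['fx'];d=T[:3,:3]@np.array([*(d/r_*np.sin(th)),np.cos(th)])
    return (T[:3,3]+d*(z-T[2,3])/d[2]).round(1)
E
python3 - <<'E'
from h import *
s=snap('wrist');im=s['frame'];hsv=cv2.cvtColor(im,cv2.COLOR_BGR2HSV)
A=wz(s,312,143,44);B=wz(s,312,312,44);print(A,B,(A+B)/2,np.degrees(np.arctan2(*(A-B)[:2])))
for q in [(604,92),(566,330)]:print('hinge rod',wz(s,*q,55))
for q in [(422,127),(519,132),(519,171),(422,167)]:print('liner',wz(s,*q,6.5))
t=sense();print(t['tool_pos'],t['tcp_rot'])
E
```

```text
[428.2 -73.1  44. ] [ 382.  -179.9   44. ] [ 405.1 -126.5   44. ] 23.39254975754639
hinge rod [ 641.3 -107.4   55. ]
hinge rod [ 567.5 -283.3   55. ]
liner [505.9 -93.8   6.5]
liner [ 582.6 -123.9    6.5]
liner [ 572.9 -153.7    6.5]
liner [ 495.3 -121.7    6.5]
[ 405.31588214 -135.72760432  206.17752627] [-1.79911443e+02  1.50506093e-02  6.66325831e+01]
```

Emit:
servo_tool([
  [[-0.0007, 0.0069, -0.03, 0, 0.028], [0, 0, -0.03, 0, 0.028], [0, 0, -0.02, 0, 0.028], [0, 0, -0.01, 0, 0.028], [0, 0, 0, 0, 0.028]],
])

```text
time: 1.85
tool_pos: [404.2, -130.7, 116.2]
tcp_rot: [-179.9, 0.0, 66.4]
ft_force: [-0.1, -0.8, 0.4]
finger_gap: 27.9
grip_force: 0.0
```

```bash
python3 - <<'E'
from h import *
s=snap('wrist','w2.png');t=sense();print(t['tool_pos'],t['tcp_rot'],t['ft_force'])
E
```

```text
[ 404.90425956 -130.84331441  117.3829204 ] [1.79994327e+02 9.47821090e-03 6.63927353e+01] [ 0.24931747  0.01143169 -0.04971492]
```

View pics/w2.png

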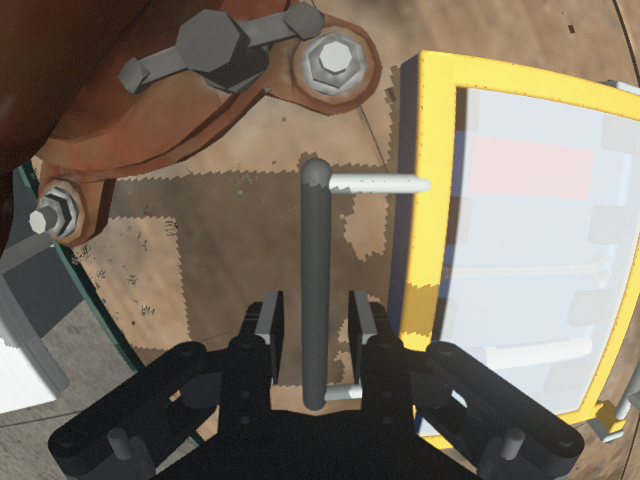

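The bar now lies from (315,160) to (314,408), centred between the fingers. The tool may sit toward the lower post, so I'll check the offset.

```bash
python3 - <<'E'
from h import *
s=snap('wrist')
A=wz(s,315,163,44);B=wz(s,314,406,44);M=(A+B)/2;t=sense();d=M-t['tool_pos'];print(A,B,M,np.degrees(np.arctan2(*(A-B)[:2])))
a=np.radians(-23.5);x=np.array([np.cos(a),np.sin(a),0]);y=np.array([-x[1],x[0],0]);print(d@x,d@y,t['tool_pos'])
E
```

```text
[429.9 -73.7  44. ] [ 380.7 -184.8   44. ] [ 405.3  -129.25   44.  ] 23.885883983689837
-0.8067289845200168 1.4202674989732609 [ 405.4734886  -130.87415305  118.08511831]
```

It's well centred: -0.8 mm across, 1.4 mm along. I'll lower the last 20 mm and close lightly.

Emit:
servo_tool([
  [[-0.0005, 0.0008, -0.01, 0, 0.028], [0, 0, -0.01, 0, 0.028], [0, 0, 0, 0, 0.004], [0, 0, 0, 0, 0.004], [0, 0, 0, 0, 0.004], [0, 0, 0, 0, 0.004], [0, 0, 0, 0, 0.004]],
], force=20)

```text
time: 2.65
tool_pos: [404.3, -129.1, 96.9]
tcp_rot: [-180.0, -0.0, 66.5]
ft_force: [1.4, 0.1, -3.1]
finger_gap: 11.1
grip_force: 21.8
```

```bash
python3 - <<'E'
from h import *
a=np.radians(-23.5);d=.03
for n in range(7):
  for k in range(10):
    t0,t1=(n*10+k)*d-.0516,(n*10+k+1)*d-.0516
    h=213*(np.cos(t0)-np.cos(t1));z=213*(np.sin(t1)-np.sin(t0))
    print([round(h*np.cos(a)/1000,4),round(h*np.sin(a)/1000,4),round(z/1000,4),0,.004],end=', ')
  print()
E
```

```text
[np.float64(-0.0002), np.float64(0.0001), np.float64(0.0064), 0, 0.004], [np.float64(-0.0), np.float64(0.0), np.float64(0.0064), 0, 0.004], [np.float64(0.0001), np.float64(-0.0001), np.float64(0.0064), 0, 0.004], [np.float64(0.0003), np.float64(-0.0001), np.float64(0.0064), 0, 0.004], [np.float64(0.0005), np.float64(-0.0002), np.float64(0.0064), 0, 0.004], [np.float64(0.0007), np.float64(-0.0003), np.float64(0.0063), 0, 0.004], [np.float64(0.0008), np.float64(-0.0004), np.float64(0.0063), 0, 0.004], [np.float64(0.001), np.float64(-0.0004), np.float64(0.0063), 0, 0.004], [np.float64(0.0012), np.float64(-0.0005), np.float64(0.0063), 0, 0.004], [np.float64(0.0014), np.float64(-0.0006), np.float64(0.0062), 0, 0.004], 
[np.float64(0.0015), np.float64(-0.0007), np.float64(0.0062), 0, 0.004], [np.float64(0.0017), np.float64(-0.0007), np.float64(0.0061), 0, 0.004], [np.float64(0.0019), np.float64(-0.0008), np.float64(0.0061), 0, 0.004], [np.float64(0.002), np.float64(-0.0009), np.float64(0.006), 0, 0.004], [np.float64(0.0022), np.float64(-0.001), np.float64(0.0059), 0, 0.004], [np.float64(0.
[... 3309 characters left out ...]
5), np.float64(-0.0012), 0, 0.004], [np.float64(0.0057), np.float64(-0.0025), np.float64(-0.0014), 0, 0.004], [np.float64(0.0057), np.float64(-0.0025), np.float64(-0.0016), 0, 0.004], [np.float64(0.0056), np.float64(-0.0024), np.float64(-0.0018), 0, 0.004], [np.float64(0.0056), np.float64(-0.0024), np.float64(-0.002), 0, 0.004], [np.float64(0.0055), np.float64(-0.0024), np.float64(-0.0021), 0, 0.004], [np.float64(0.0055), np.float64(-0.0024), np.float64(-0.0023), 0, 0.004], [np.float64(0.0054), np.float64(-0.0023), np.float64(-0.0025), 0, 0.004], [np.float64(0.0053), np.float64(-0.0023), np.float64(-0.0027), 0, 0.004], [np.float64(0.0052), np.float64(-0.0023), np.float64(-0.0029), 0, 0.004],
```

Emit:
servo_tool([
  [[-0.0002, 0.0001, 0.0064, 0, 0.004], [0, 0, 0.0064, 0, 0.004], [0.0001, -0.0001, 0.0064, 0, 0.004], [0.0003, -0.0001, 0.0064, 0, 0.004], [0.0005, -0.0002, 0.0064, 0, 0.004], [0.0007, -0.0003, 0.0063, 0, 0.004], [0.0008, -0.0004, 0.0063, 0, 0.004], [0.001, -0.0004, 0.0063, 0, 0.004], [0.0012, -0.0005, 0.0063, 0, 0.004], [0.0014, -0.0006, 0.0062, 0, 0.004]],
])

```text
time: 3.65
tool_pos: [410.1, -131.6, 160.7]
tcp_rot: [-180.0, 0.0, 66.5]
ft_force: [1.1, -1.1, -3.2]
finger_gap: 10.9
grip_force: 21.1
```

Emit:
servo_tool([
  [[0.0015, -0.0007, 0.0062, 0, 0.004], [0.0017, -0.0007, 0.0061, 0, 0.004], [0.0019, -0.0008, 0.0061, 0, 0.004], [0.002, -0.0009, 0.006, 0, 0.004], [0.0022, -0.001, 0.0059, 0, 0.004], [0.0024, -0.001, 0.0059, 0, 0.004], [0.0025, -0.0011, 0.0058, 0, 0.004], [0.0027, -0.0012, 0.0057, 0, 0.004], [0.0028, -0.0012, 0.0056, 0, 0.004], [0.003, -0.0013, 0.0055, 0, 0.004]],
])

```text
time: 4.65
tool_pos: [432.0, -141.3, 219.3]
tcp_rot: [-179.8, 0.0, 66.5]
ft_force: [-9.2, 2.0, 3.5]
finger_gap: 11.3
grip_force: 21.0
```

Emit:
servo_tool([
  [[0.0031, -0.0014, 0.0054, 0, 0.004], [0.0033, -0.0014, 0.0053, 0, 0.004], [0.0034, -0.0015, 0.0052, 0, 0.004], [0.0036, -0.0015, 0.0051, 0, 0.004], [0.0037, -0.0016, 0.005, 0, 0.004], [0.0038, -0.0017, 0.0048, 0, 0.004], [0.004, -0.0017, 0.0047, 0, 0.004], [0.0041, -0.0018, 0.0046, 0, 0.004], [0.0042, -0.0018, 0.0044, 0, 0.004], [0.0043, -0.0019, 0.0043, 0, 0.004]],
])

```text
time: 5.65
tool_pos: [469.5, -158.0, 270.1]
tcp_rot: [-179.9, 0.1, 66.5]
ft_force: [-17.2, 2.7, 16.4]
finger_gap: 11.0
grip_force: 21.9
```

The force is radial outward, so my path is a little inside the circle. I'll ease out 2 mm and read it again.

Emit:
servo_tool([
  [[-0.0013, 0.0006, 0.0015, 0, 0.004], [0, 0, 0, 0, 0.004]],
])

```text
time: 5.85
tool_pos: [469.4, -157.9, 270.4]
tcp_rot: [179.9, 0.1, 66.5]
ft_force: [-3.1, -3.8, 1.5]
finger_gap: 10.9
grip_force: 20.6
```

Emit:
servo_tool([
  [[0.0045, -0.0019, 0.0042, 0, 0.004], [0.0046, -0.002, 0.0041, 0, 0.004], [0.0047, -0.002, 0.004, 0, 0.004], [0.0048, -0.0021, 0.0038, 0, 0.004], [0.0049, -0.0021, 0.0036, 0, 0.004], [0.005, -0.0022, 0.0034, 0, 0.004], [0.0051, -0.0022, 0.0033, 0, 0.004], [0.0051, -0.0022, 0.0031, 0, 0.004]],
])

```text
time: 6.65
tool_pos: [507.9, -174.6, 299.4]
tcp_rot: [180.0, 0.1, 66.5]
ft_force: [-3.2, -5.3, 2.8]
finger_gap: 11.4
grip_force: 20.6
```

Emit:
servo_tool([
  [[0.0052, -0.0023, 0.0029, 0, 0.004], [0.0053, -0.0023, 0.0027, 0, 0.004], [0.0054, -0.0023, 0.0025, 0, 0.004], [0.0054, -0.0024, 0.0024, 0, 0.004], [0.0055, -0.0024, 0.0022, 0, 0.004], [0.0056, -0.0024, 0.002, 0, 0.004], [0.0056, -0.0024, 0.0018, 0, 0.004], [0.0057, -0.0025, 0.0016, 0, 0.004], [0.0057, -0.0025, 0.0014, 0, 0.004]],
])

```text
time: 7.55
tool_pos: [557.4, -196.2, 318.5]
tcp_rot: [180.0, 0.0, 66.5]
ft_force: [-1.4, -5.9, 0.8]
finger_gap: 11.1
grip_force: 20.8
```

```bash
python3 - <<'E'
from h import *
s=snap('scene','s3.png');t=sense();print(t['tool_pos'],t['ft_force'])
a=np.radians(-23.5);R=np.array([[np.cos(a),-np.sin(a),0],[np.sin(a),np.cos(a),0],[0,0,1]])
h=np.array([405.3,-129.3,44])-R@[-124,0,44];print(h,'foot',proj(s,h+R@[131,75,25]))
cv2.imwrite('pics/s3.png',cv2.resize(s['frame'][120:360,220:460],(600,600),interpolation=cv2.INTER_CUBIC))
E
```

```text
[ 558.10488834 -196.51710825  318.71958899] [-2.10924989 -4.61960818  0.55235965]
[ 519.01544922 -178.74488455    0.        ] foot (np.float64(358.38722679522397), np.float64(259.2321578119382))
```

View pics/s3.png

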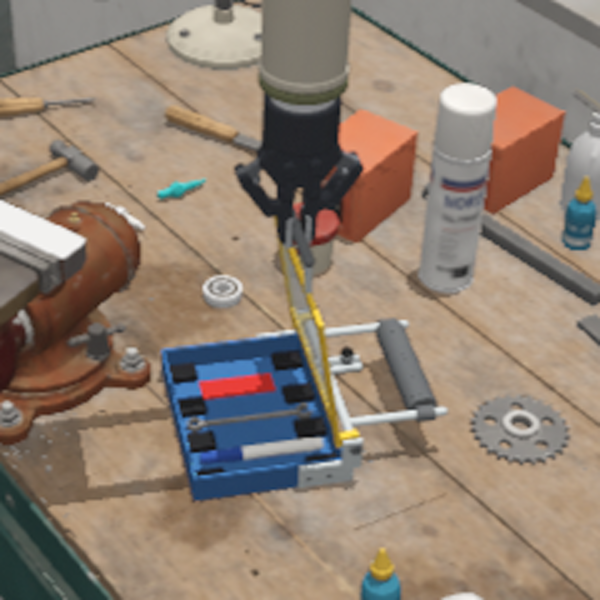

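The cover stands near 1.41 rad and the counterweight is still above the bumper at about (348,353) in the crop. I'll open the fingers slightly so the bar leans on the leading finger only. That way the stop takes the load without being pressed.

Emit:
servo_tool([
  [[0, 0, 0, 0, 0.014], [0, 0, 0, 0, 0.017], [0, 0, 0, 0, 0.02], [0, 0, 0, 0, 0.02], [0, 0, 0, 0, 0.02], [0, 0, 0, 0, 0.02]],
])

```text
time: 8.2
tool_pos: [557.2, -195.2, 318.5]
tcp_rot: [180.0, -0.0, 66.5]
ft_force: [1.0, 0.5, 1.4]
finger_gap: 20.1
grip_force: 0.8
```

```bash
cat >> h.py <<'E'
def F():
    L=[]
    for i in range(4):
        optics.snapshot('wrist'); L.append(sense()['ft_force'])
    f=np.mean(L,0);a=np.radians(-23.5);print('x_t %.2f y_t %.2f z %.2f'%(f[0]*np.cos(a)+f[1]*np.sin(a),-f[0]*np.sin(a)+f[1]*np.cos(a),f[2]),np.std(L,0).round(1),sense()['grip_force'],sense()['tool_pos'],sense()['time'])
E
python3 - <<'E'
from h import *
F()
s=snap('wrist','w4.png');cv2.imwrite('pics/w4.png',s['frame'])
E
```

```text
x_t 1.91 y_t 0.69 z 0.64 [0.4 0.3 0.5] 0.7616222463548183 [ 557.18868052 -195.2794106   318.4216969 ] 8.4
```

View pics/w4.png

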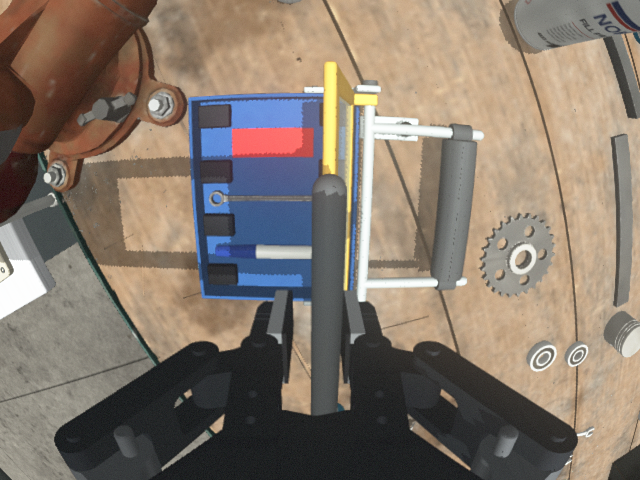

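The bar leans on the leading (right) finger with about 2 N. I'll widen the cage gradually for more slack, then advance.

Emit:
servo_tool([
  [[0, 0, -0.001, 0, 0.024], [0, 0, -0.001, 0, 0.028], [0, 0, -0.001, 0, 0.032], [0, 0, -0.001, 0, 0.036], [0, 0, 0, 0, 0.04], [0, 0, 0, 0, 0.04], [0, 0, 0, 0, 0.04]],
])

```text
time: 9.15
tool_pos: [557.0, -195.4, 314.0]
tcp_rot: [-180.0, 0.0, 66.5]
ft_force: [1.6, -1.1, -1.3]
finger_gap: 40.1
grip_force: 1.0
```

Emit:
servo_tool([
  [[0.003, -0.0013, 0, 0, 0.04], [0.0037, -0.0016, 0, 0, 0.04], [0.0037, -0.0016, 0, 0, 0.04], [0.0037, -0.0016, 0, 0, 0.04], [0.0025, -0.001, 0, 0, 0.04], [0, 0, 0, 0, 0.04]],
])

```text
time: 9.75
tool_pos: [574.1, -202.7, 314.3]
tcp_rot: [180.0, -0.0, 66.5]
ft_force: [1.8, -1.5, 0.5]
finger_gap: 40.0
grip_force: 1.0
```

```bash
python3 - <<'E'
from h import *
F()
E
```

```text
x_t 1.72 y_t -0.34 z 0.99 [0.7 0.3 0.1] 1.0115312039852142 [ 573.67169709 -202.47514083  314.34001793] 9.95
```

Still in contact and the cover is following. Onward.

Emit:
servo_tool([
  [[0.003, -0.0013, 0, 0, 0.04], [0.0037, -0.0016, 0, 0, 0.04], [0.0037, -0.0016, 0, 0, 0.04], [0.0037, -0.0016, 0, 0, 0.04], [0.0025, -0.001, 0, 0, 0.04], [0, 0, 0, 0, 0.04]],
])

```text
time: 10.55
tool_pos: [590.6, -209.9, 314.2]
tcp_rot: [-180.0, 0.0, 66.5]
ft_force: [0.5, -2.2, 1.3]
finger_gap: 40.1
grip_force: 1.2
```

```bash
python3 - <<'E'
from h import *
F()
E
```

```text
x_t 2.29 y_t -1.59 z 0.41 [0.5 0.2 0.1] 1.1472947895526886 [ 590.1926489  -209.67583803  314.2403858 ] 10.75
```

Emit:
servo_tool([
  [[0.003, -0.0013, 0, 0, 0.04], [0.0037, -0.0016, 0, 0, 0.04], [0.0037, -0.0016, 0, 0, 0.04], [0.0037, -0.0016, -0.001, 0, 0.04], [0.0025, -0.001, -0.001, 0, 0.04], [0, 0, 0, 0, 0.04]],
])

```text
time: 11.35
tool_pos: [607.5, -216.8, 312.6]
tcp_rot: [180.0, -0.0, 66.5]
ft_force: [3.2, -1.9, 2.9]
finger_gap: 40.0
grip_force: 1.4
```

```bash
python3 - <<'E'
from h import *
F()
E
```

```text
x_t 2.81 y_t -0.02 z 1.82 [0.4 0.4 0.5] 1.3636495918035507 [ 607.0108097  -216.64700488  312.63396155] 11.55
```

Emit:
servo_tool([
  [[0.003, -0.0013, -0.001, 0, 0.04], [0.0037, -0.0016, -0.001, 0, 0.04], [0.0037, -0.0016, -0.001, 0, 0.04], [0.0037, -0.0016, -0.001, 0, 0.04], [0.0025, -0.001, -0.001, 0, 0.04], [0, 0, 0, 0, 0.04]],
])

```text
time: 12.15
tool_pos: [623.8, -224.0, 307.0]
tcp_rot: [-180.0, 0.0, 66.5]
ft_force: [2.4, -1.2, 1.1]
finger_gap: 39.9
grip_force: 1.5
```

```bash
python3 - <<'E'
from h import *
F()
E
```

```text
x_t 2.88 y_t -0.08 z 1.10 [0.3 0.2 0.5] 1.4242402464151382 [ 623.37479765 -223.79652209  307.16102717] 12.35
```

Emit:
servo_tool([
  [[0.003, -0.0013, -0.001, 0, 0.04], [0.0037, -0.0016, -0.001, 0, 0.04], [0.0037, -0.0016, -0.001, 0, 0.04], [0.0037, -0.0016, -0.001, 0, 0.04], [0.0025, -0.001, -0.001, 0, 0.04], [0, 0, 0, 0, 0.04]],
])

```text
time: 12.95
tool_pos: [640.2, -230.8, 301.6]
tcp_rot: [-179.9, -0.0, 66.5]
ft_force: [0.2, 0.0, -0.0]
finger_gap: 40.2
grip_force: 0.0
```

```bash
python3 - <<'E'
from h import *
F()
s=snap('wrist');cv2.imwrite('pics/w5.png',s['frame'])
E
```

```text
x_t -0.05 y_t -0.53 z -0.44 [0.2 0.5 0.4] 0.0 [ 640.0713778  -230.83715383  302.38456137] 13.15
```

View pics/w5.png

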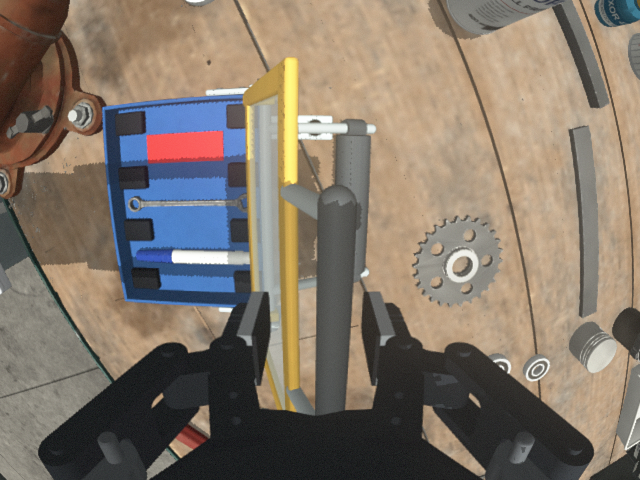

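The contact force dropped to zero and the bar (about (335,300)) stands free between the fingers, so the cover rests on its stop. I'll withdraw straight up.

Emit:
servo_tool([
  [[0, 0, 0.005, 0, 0.04], [0, 0, 0.015, 0, 0.04], [0, 0, 0.025, 0, 0.04], [0, 0, 0.025, 0, 0.04], [0, 0, 0.02, 0, 0.04]],
])

```text
time: 13.7
tool_pos: [640.3, -231.0, 396.1]
tcp_rot: [179.8, 0.0, 66.5]
ft_force: [0.5, -0.2, 0.3]
finger_gap: 39.9
grip_force: 0.0
```

Emit:
servo_tool([
  [[-0.0033, 0.0455, 0, 3.5, 0.045], [-0.0033, 0.0455, 0, 3.5, 0.045], [-0.0033, 0.0455, 0, 3.5, 0.045], [-0.0033, 0.0455, 0, 3.5, 0.045], [-0.0033, 0.0455, 0, 3.5, 0.045], [-0.0033, 0.0455, 0, 3.5, 0.045], [-0.0033, 0.0455, -0.02, 3.5, 0.045], [-0.0033, 0.0455, -0.02, 3.5, 0.045], [-0.0033, 0.0455, -0.02, 3.5, 0.045], [-0.0033, 0.0455, -0.02, 3.5, 0.045]],
])

```text
time: 14.7
tool_pos: [607.0, 226.0, 313.7]
tcp_rot: [179.9, -0.0, 101.6]
ft_force: [0.7, -0.8, 0.1]
finger_gap: 45.0
grip_force: 0.0
```

Emit:
servo_tool([
  [[0, 0, -0.04, 0, 0.045], [0, 0, -0.04, 0, 0.045], [0, 0, -0.04, 0, 0.045], [0, 0, -0.02, 0, 0.045], [0, 0, 0, 0, 0.045], [0, 0, 0, 0, 0.045]],
])

```text
time: 15.3
tool_pos: [607.8, 224.2, 174.1]
tcp_rot: [179.9, -0.0, 101.5]
ft_force: [-0.5, -0.1, 0.2]
finger_gap: 44.7
grip_force: 0.0
```

```bash
python3 - <<'E'
from h import *
s=snap('wrist','w6.png');t=sense();print(t['tool_pos'],t['tcp_rot'])
E
```

```text
[608.50900395 224.40813467 175.21685306] [ 1.79797329e+02 -1.50238930e-02  1.01481284e+02]
```

View pics/w6.png

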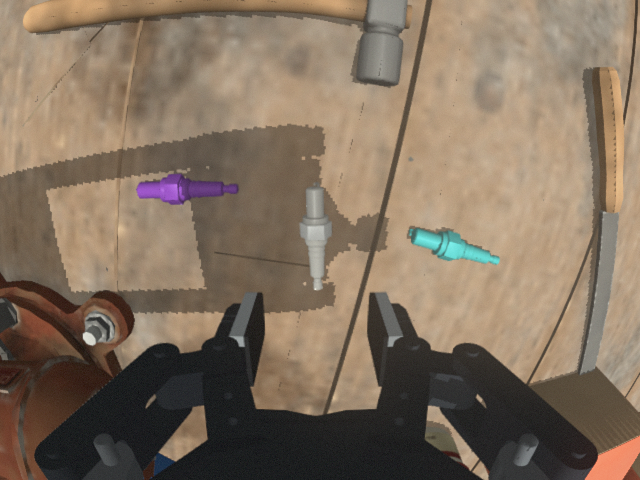

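The grey plug runs from (315,186) to (318,290), with purple on its left and turquoise on its right. I'll measure it from here.

```bash
python3 - <<'E'
from h import *
s=snap('wrist')
A=wz(s,315,186,9);B=wz(s,318,290,7);M=(A+B)/2;t=sense();print(A,B,M,np.linalg.norm(A-B),'axis',np.degrees(np.arctan2(*(A-B)[[1,0]])),'move',M-t['tool_pos'],t['tcp_rot'])
E
```

```text
[601.4 260.8   9. ] [618.3 188.1   7. ] [609.85 224.45   8.  ] 74.66525296280729 axis 103.08667661149065 move [ 1.08669236e+00 -4.15998388e-02 -1.67680851e+02] [ 1.79738232e+02 -1.90832267e-02  1.01483687e+02]
```

Emit:
servo_tool([
  [[0.001, 0, -0.04, 1.6, 0.045], [0, 0, -0.035, 0, 0.045], [0, 0, -0.015, 0, 0.045], [0, 0, -0.009, 0, 0.045], [0, 0, 0, 0, 0.01], [0, 0, 0, 0, 0.01], [0, 0, 0, 0, 0.01], [0, 0, 0, 0, 0.01], [0, 0, 0, 0, 0.01], [0, 0, 0, 0, 0.01]],
], force=35)

```text
time: 16.4
tool_pos: [609.5, 224.5, 75.5]
tcp_rot: [179.8, -0.0, 103.1]
ft_force: [0.4, 0.1, 6.7]
finger_gap: 17.3
grip_force: 38.2
```

Emit:
servo_tool([
  [[0, 0, 0, 0, 0.01], [0, 0, 0.01, 0, 0.01], [0, 0, 0.03, 0, 0.01], [0, 0, 0.04, 0, 0.01], [0, 0, 0.04, 0, 0.01], [0, 0, 0.02, 0, 0.01], [0, 0, 0, 0, 0.01]],
])

```text
time: 17.1
tool_pos: [610.4, 224.8, 219.4]
tcp_rot: [179.5, -0.0, 103.1]
ft_force: [1.1, 0.4, 0.1]
finger_gap: 17.7
grip_force: 37.3
```

The plug is held at a gap of 17.7 mm. I'll carry it over the liner, which I put at about (540,-124), with tool yaw about 156.6.

Emit:
servo_tool([
  [[0, 0, 0.04, 0, 0.01], [-0.0078, -0.0388, 0.04, 5.95, 0.01], [-0.0078, -0.0388, 0, 5.95, 0.01], [-0.0078, -0.0388, 0, 5.95, 0.01], [-0.0078, -0.0388, 0, 5.95, 0.01], [-0.0078, -0.0388, 0, 5.95, 0.01], [-0.0078, -0.0388, 0, 5.95, 0.01], [-0.0078, -0.0388, 0, 5.95, 0.01], [-0.0078, -0.0388, 0, 5.95, 0.01], [-0.0078, -0.0388, 0, 5.95, 0.01]],
])

```text
time: 18.1
tool_pos: [537.7, -122.1, 287.7]
tcp_rot: [-180.0, -0.1, 156.9]
ft_force: [0.4, 0.3, -0.3]
finger_gap: 17.7
grip_force: 37.3
```

Emit:
servo_tool([
  [[0, 0, -0.04, 0, 0.01], [0, 0, -0.04, 0, 0.01], [0, 0, -0.03, 0, 0.01], [0, 0, 0, 0, 0.01], [0, 0, 0, 0, 0.01]],
])

```text
time: 18.6
tool_pos: [538.2, -120.6, 178.4]
tcp_rot: [-180.0, -0.1, 156.6]
ft_force: [0.7, 0.1, 0.6]
finger_gap: 17.9
grip_force: 37.3
```

```bash
python3 - <<'E'
from h import *
s=snap('wrist','w7.png');t=sense();print(t['tool_pos'],t['tcp_rot'],t['finger_gap'])
hsv=cv2.cvtColor(s['frame'],cv2.COLOR_BGR2HSV);m=cv2.inRange(hsv,(0,170,120),(6,255,255))|cv2.inRange(hsv,(174,170,120),(179,255,255))
n,l,st,ce=cv2.connectedComponentsWithStats(m);print([ (x.tolist(),c.round().tolist()) for x,c in zip(st,ce) if 200<x[4]<1e5])
E
```

```text
[ 539.29129943 -120.86142322  180.14160856] [1.79994835e+02 5.39935498e-02 1.56643340e+02] 17.24094825532655
[]
```

View pics/w7.png

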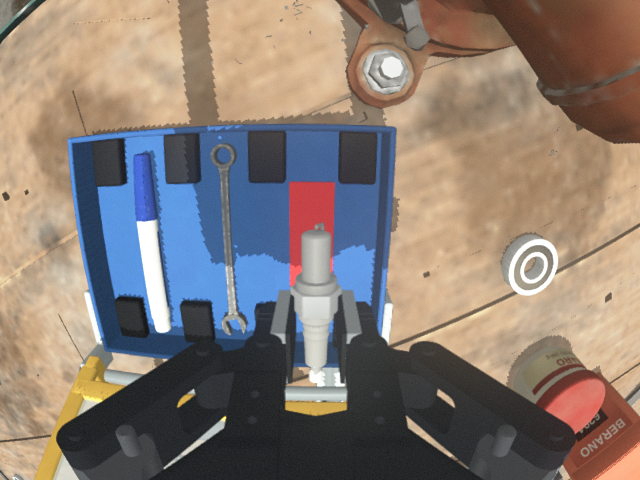

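The held plug runs from (316,232) to (319,382) above the liner, whose far end is at (289–334,182). Liner left edge is x≈289. I'll work out the offset.

```bash
python3 - <<'E'
from h import *
s=snap('wrist');t=sense();p=t['tool_pos']
C=[wz(s,*q,6.5) for q in [(289,182),(334,182),(289,285)]]
print(C,'width',np.linalg.norm(C[0]-C[1]),'dir',np.degrees(np.arctan2(*(C[2]-C[0])[[1,0]])))
a=np.radians(-23.4);x=np.array([np.cos(a),np.sin(a),0])
L=(C[0]+C[1])/2+42*x
for dz in(66.5,):
  P=[wz(s,316,232,p[2]-dz),wz(s,319,382,p[2]-dz)];M=sum(P)/2
  print('liner',L,'plug',M,np.linalg.norm(P[0]-P[1]),np.degrees(np.arctan2(*(P[1]-P[0])[[1,0]])),'move',L-M,'by tcp',L-p,p)
E
```

```text
[array([ 497.1, -121.9,    6.5]), array([509. , -94.6,   6.5]), array([ 565.1, -153. ,    6.5])] width 29.78086634065571 dir -24.577126800677846
liner [ 541.59569428 -124.93021141    6.5       ] plug [ 539.2  -120.05  114.5 ] 72.79429922734333 -22.196042543479386 move [   2.39569428   -4.88021141 -108.        ] by tcp [   1.66330176   -3.93358626 -174.53452501] [ 539.93239252 -120.99662514  181.03452501]
```

Emit:
servo_tool([
  [[0.002, -0.0044, -0.03, -1.2, 0.01], [0, 0, -0.03, 0, 0.01], [0, 0, -0.02, 0, 0.01], [0, 0, -0.01, 0, 0.01], [0, 0, -0.005, 0, 0.01], [0, 0, 0, 0, 0.01]],
])

```text
time: 19.3
tool_pos: [541.6, -125.3, 84.9]
tcp_rot: [180.0, 0.1, 155.4]
ft_force: [-0.4, 0.4, -0.6]
finger_gap: 17.6
grip_force: 37.3
```

Emit:
servo_tool([
  [[0, 0, -0.001, 0, 0.01], [0, 0, 0, 0, 0.01]],
])

```text
time: 19.5
tool_pos: [541.7, -125.4, 84.2]
tcp_rot: [180.0, 0.1, 155.4]
ft_force: [-0.4, -0.4, -0.8]
finger_gap: 17.4
grip_force: 37.3
```

Emit:
servo_tool([
  [[0, 0, -0.001, 0, 0.01], [0, 0, -0.001, 0, 0.01], [0, 0, 0, 0, 0.01]],
])

```text
time: 19.8
tool_pos: [541.3, -125.3, 82.0]
tcp_rot: [180.0, 0.1, 155.4]
ft_force: [-2.5, 0.2, 6.9]
finger_gap: 17.5
grip_force: 38.2
```

Emit:
servo_tool([
  [[0, 0, 0, 0, 0.02], [0, 0, 0, 0, 0.023], [0, 0, 0, 0, 0.026], [0, 0, 0, 0, 0.026], [0, 0, 0.01, 0, 0.026], [0, 0, 0.02, 0, 0.026], [0, 0, 0.03, 0, 0.026], [0, 0, 0.04, 0, 0.026], [0, 0, 0.04, 0, 0.026], [0, 0, 0, 0, 0.026]],
])

```text
time: 20.8
tool_pos: [544.1, -126.3, 229.1]
tcp_rot: [179.9, 0.7, 155.4]
ft_force: [-0.4, 0.4, 1.6]
finger_gap: 26.2
grip_force: 0.0
```

Emit:
servo_tool([
  [[-0.02, 0.01, 0.04, 0, 0.026], [-0.04, 0.02, 0.04, 0, 0.026], [-0.04, 0.02, 0.02, 0, 0.026], [0, 0, 0, 0, 0.026], [0, 0, 0, 0, 0.026]],
])

```text
time: 21.3
tool_pos: [447.5, -78.4, 315.8]
tcp_rot: [180.0, 0.2, 155.5]
ft_force: [0.1, -0.7, -0.3]
finger_gap: 26.1
grip_force: 0.0
```

```bash
python3 - <<'E'
from h import *
s=snap('wrist','w8.png');t=sense();print(t['tool_pos'],t['tcp_rot'],t['ft_force'],t['time'])
a=snap('scene');w=s['frame'];o=np.zeros((480,800,3),np.uint8);o[:,:400]=cv2.resize(a['frame'][120:360,250:450],(400,480));o[:,400:]=w[:,120:520];cv2.imwrite('pics/w8.png',o);cv2.imwrite('pics/wf.png',w)
E
```

```text
[447.6257867  -78.5950938  314.50603562] [1.79994463e+02 8.36587700e-02 1.55444600e+02] [-0.39129444 -1.20182032 -0.38509049] 21.35
```

View pics/w8.png

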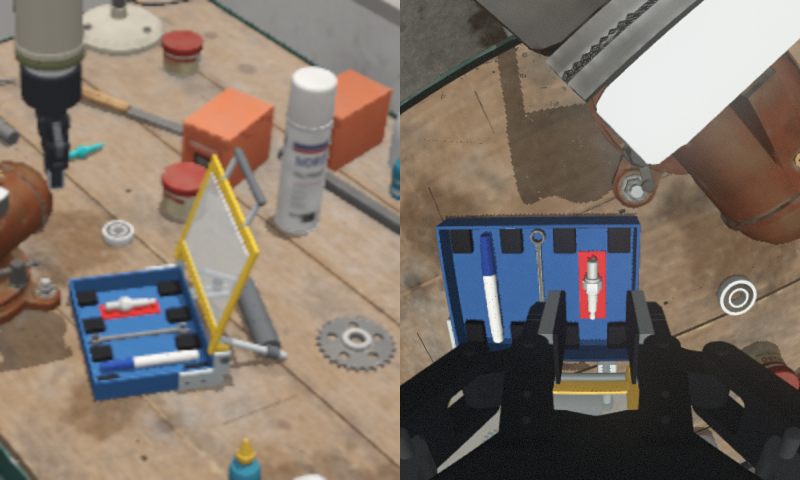

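The plug (wrist half, (593,287)) lies lengthwise and centred on the red liner. The cover stands open on its stop, and the spanner, marker and bearing haven't moved. Handing in.

```bash
python3 -c "
from h import *
print(r.hand_in())"
```

```text
the job is handed in; nothing more can be done
None
```

I handed the job in at about 21 s: the cover rests open on its stop by itself, and the grey spark plug lies flat and lengthwise, centred on the red liner; no verdict came back.

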